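Wipe the porcelain chips off the snipping board into its catch tray

TASK

Take the long-footed wooden scraper block by its handle and wipe the two loose porcelain chips off the plywood board into the steel catch tray fixed to the board's end; touch the chips only with the scraper. Then stand the scraper back upright on the table where you took it from.

Things in the scene. Friction and masses are not known exactly. Their poses are not given: they have to be found in the camera images.
- scraper: Wooden scraper, loose, 0.25 kg, standing. Foot: bar 28 mm thick (x) by 140 long (y), 0 to 30 mm high, rubber sole; on its middle a flat upright grip 22 mm thick (x), 70 wide (y), 30 to 95 mm high: pinch it across x from above. Origin: centre of the sole; z up. Front and back alike. The tool with a 60 mm square foot and a ball on a stem is a bystander; the two may swap places.
- board: Plywood board, fixed, flat top 35 mm above the table, 220 mm along x by 180 along y. Origin: centre of its underside, at table height; z up. At its +x end, from x = 110 to 200 mm and as wide as the board, an open steel tray: floor 4 mm above the table, 3 mm walls on the other three sides up to 35 mm. No wall between board and tray: what is pushed past x = 110 mm drops in.
- chip_a: Loose white porcelain chip, irregular, 32 by 26 mm and 7 mm thick, about 12 g, lying flat on the board within about 55 mm of the board's middle, on its +y half. Origin: centre of its underside. (A like chip lying on the table does not belong to the job.)
- chip_b: A second chip like it, on the board's -y half; both lie within the reach of one straight wipe of the scraper along the board's middle line.
Not all that is in view belongs to the job. What is shaped like the scraper but purple is not meant. Leave any turquoise look-alike of the chip_a alone.

How it is judged:
By the outcome, as a careful person would: the job done as asked, in the order asked, and still so for the second after the job is handed in, with the robot touching nothing.
It also fails if it takes over 54 s, if anything falls off the work surface, if the arm or the gripper's body presses on something with over 40 N, if the wrist force passes 120 N, or if a joint passes its speed limit or range.

ROBOT

A 6-joint arm with a two-finger parallel gripper is mounted at the origin on the work surface. World frame = base frame: x ahead of the robot, y to its left, z up, the work surface at z = 0. Lengths are in m, angles in rad, forces in N, time in s.
With the tool pointing down it reaches from about 0.325 to 0.775 m from the base axis. Payload 9.3 kg.
Tool frame: the origin (TCP) lies midway between the tips of the shut fingers; the grasp point (between the pads) lies 19 mm behind it (env.tcp_to_grasp is the distance from the TCP to the grasp point, in m); z points along the fingers, y is the direction in which the jaws open and shut (so a half turn about z gives the same grasp; the last joint's range is limited). The gripper opens to 85 mm and grips with 20 to 120 N. Pads are 22 mm wide; open, the fingers measure 114 mm over their backs; the gripper's body (76 mm by 85 mm) begins 54 mm behind the grasp point. The pads swing forward as they close: fully open they stand 13 mm farther back than shut.
Start: joints at [-1.268, 0.259, 0.021, 1.334, 0, 1.418], TCP at [0.242, -0.494, 0.202] pointing down, gripper open.
Joint ranges: [-3.04, 3.04], [-0.91, 1.82], [-1.04, 1.36], [-1.92, 1.95], [-1.52, 1.45], [-3.14, 3.14]. Speed limits (rad/s): [2.22, 2.22, 2.79, 3.14, 3.14, 3.14].

INTERFACE

Orientations are given as a unit quaternion [x, y, z, w].
In Python, from rig import readout, cams, ticket, env gives the robot as it stands.
- The arm moves only by the tool play_rows, never from a script. Its argument "moves" is a list of rows, each a list of 7 numbers: the turn, a rotation vector about the tool's x, y, z in rad, then the shift along the tool's x, y, z in cm, then the finger opening in cm, from 0 to 8.54. A call has 1 to 5 rows; each row is the pose to reach, as a shift and turn from the pose measured when the call began, along the tool's axes at that moment; what a row does not reach only later rows make up. A row lasts 1/12 s, in which the tool goes at most 41.7 mm and 7.16 degrees, less where a joint would pass 70% of its speed; a pose out of reach is approached as far as the arm can. A call with a gripper value outside its range is refused whole. The fingers move at their own pace and stop on an object; "newtons" is the grip in N (left out, the last holds). Time passes only in rows, so rows that repeat a pose let the fingers close. It gives the time, the measured TCP pose, the force and the opening at its end, in the units of the state.
- readout.get_state(): the state, without advancing time (a new reading comes with each control period).
- cams.read_camera(name): name is "scene" or "top" or "wrist"; returns a dict with "color" (400x640x3 uint8, red, green, blue), "z_map" (400x640 float32, m along the optical axis (not along the pixel's ray), 0 where there is no reading), "mtx" (3x3 intrinsics, pixels), "rvec" (rotation vector, rad) and "tvec" (3), from world to camera coordinates, as OpenCV has them; the wrist camera has in their place "mount" (4x4, takes a point from camera to tool coordinates, whose origin is the TCP and whose axes are the flange's). Camera axes: x right, y down, z forward; pixel columns grow to the right and rows downward; lengths in m; the calibration is good to about 2 mm. A picture is of the moment at which its call begins: read the wrist's pose just before it.
- ticket.hand_in(): hands the job in, once; it reports no verdict.
The state is a dict: "time": time; "joints": joint angles; "joint_vel": joint speeds; "tau": joint torques, N m; "tool_pos": TCP position; "ee_rot": TCP orientation; "ft_force": force on the tool from outside, world axes, zero at the start; "moment": the same for the moment, N m; "finger_gap": finger opening in m.
Only numpy, scipy, OpenCV 4.12 (cv2) and the standard library are available. Lean on these libraries where they do the work, as an engineer would, in place of code of your own. Each camera call takes 0.05 s, during which the arm holds its last target.

## Working session

There is one attempt and no reset: what is moved stays moved. The work goes in short steps, Python scripts to look and compute and a tool call to move; the robot and the scene stay as the last step left them, time stands still between calls to the robot, and variables do not carry over. Pictures are saved under pics/ and viewed, and the job is handed in when it is done.

Besides the shell and the picture viewer there is one more tool, called after ">>>" by a JSON object that holds its "op" and its "data", one argument or row to a line. play_rows: Moves the arm, as the interface text tells. Its arguments: {"type":"object","properties":{"moves":{"type":"array"},"newtons":{"type":"number"}},"required":["moves"]}

```bash
mkdir -p pics; ls; python3 - <<'E'
from rig import readout,cams
import cv2
print(readout.get_state())
for n in("scene","top","wrist"):
    c=cams.read_camera(n); cv2.imwrite(f"pics/{n}0.png",c["color"][:,:,::-1])
    print(n,c["mtx"].tolist(),c.get("rvec"),c.get("tvec"),c.get("mount"))
E
```

```text
pics
{'time': 0.0, 'joints': array([-1.26759770e+00,  2.59209943e-01,  2.07712957e-02,  1.33370071e+00,
        1.40991853e-05,  1.41820107e+00]), 'joint_vel': array([-5.55387537e-04,  5.62118382e-05,  6.45566655e-04, -1.23436616e-03,
        1.10533956e-03, -1.77817728e-03]), 'tau': array([-1.52373382e-04, -5.55637693e+01,  3.44528496e+01,  1.36917323e-02,
       -1.47390951e-04, -2.46622972e-05]), 'tool_pos': array([ 0.24200438, -0.49354898,  0.2017603 ]), 'ee_rot': array([ 9.74143474e-01,  2.25929285e-01, -4.34889059e-05, -6.70143487e-04]), 'ft_force': array([ 0.10576684, -0.87435417, -0.28910424]), 'moment': array([-0.02350695, -0.0201079 , -0.04130748]), 'finger_gap': 0.085590944793052}
scene [[403.9863738629108, 0.0, 321.6718150456661], [0.0, 403.9863738629108, 196.08946122994578], [0.0, 0.0, 1.0]] [ 1.04194532  2.53671    -0.86491994] [ 0.43006023 -0.12236278  1.02519237] None
top [[518.9718002023953, 0.0, 311.96935680180724], [0.0, 518.9718002023953, 196.58256513525043], [0.0, 0.0, 1.0]] [ 2.2047384  -2.1791597   0.07910282] [-0.15541854  0.47568079  1.08819977] None
wrist [[300.87500166561887, 0.0, 321.2638614012267], [0.0, 300.87500166561887, 196.91816765302028], [0.0, 0.0, 1.0]] None None [[ 7.75903730e-04 -9.60518634e-01 -2.78214578e-01  7.02792105e-02]
 [ 9.99999107e-01  1.04793097e-03 -8.29051404e-04 -8.48077094e-04]
 [ 1.08786900e-03 -2.78213687e-01  9.60518590e-01 -1.71872581e-01]
 [ 0.00000000e+00  0.00000000e+00  0.00000000e+00  1.00000000e+00]]
```

View pics/top0.png

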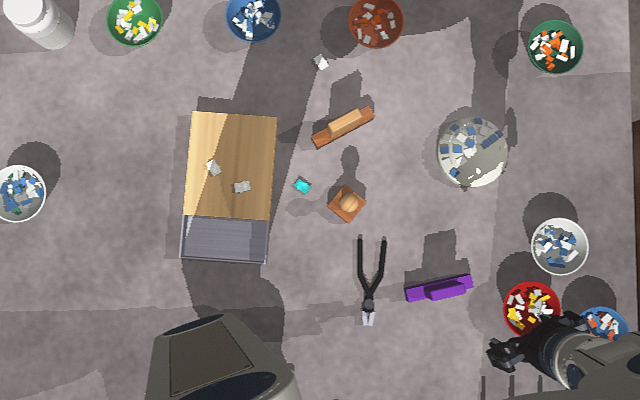

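View pics/scene0.png

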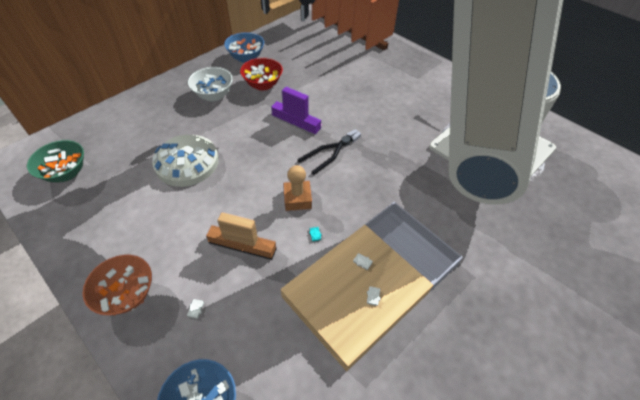

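View pics/wrist0.png

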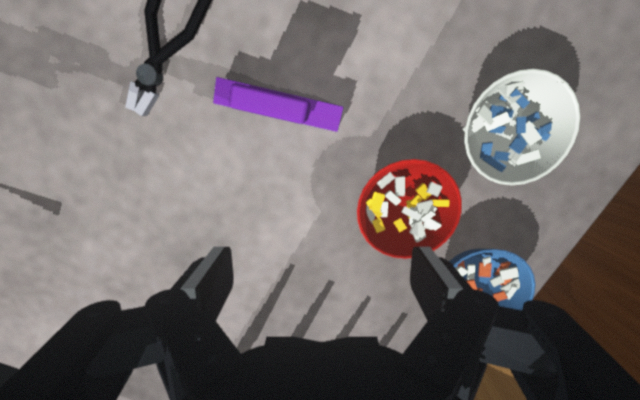

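The top view shows several things that could be mistaken for the scraper:
- **Wooden scraper with the long foot:** (343,127). This is the one I want.
- **Square-foot ball tool:** (347,203), a bystander.
- **Purple look-alike:** (438,288), not meant.

The chips to wipe are at (213,167) and (242,187) on the board. The white chip on the table (320,62) and the turquoise one (302,186) stay where they are. The tray is at the board's lower end, towards the robot.

```bash
cat > h.py <<'E'
import numpy as np,cv2
from scipy.spatial.transform import Rotation as R
from rig import readout,cams
def cloud(n):
    if n=="wrist": s=readout.get_state()
    c=cams.read_camera(n); z=c["z_map"]; K=c["mtx"]
    v,u=np.mgrid[:400,:640]
    P=np.stack([(u-K[0,2])/K[0,0]*z,(v-K[1,2])/K[1,1]*z,z],-1)
    if n=="wrist":
        M=np.array(c["mount"]); P=P@M[:3,:3].T+M[:3,3]
        W=P@R.from_quat(s["ee_rot"]).as_matrix().T+s["tool_pos"]
    else:
        Rm=cv2.Rodrigues(np.array(c["rvec"]))[0]; W=(P-np.array(c["tvec"]).ravel())@Rm
    W[z==0]=np.nan
    return c["color"],W
def rect(p):
    (c,s,a)=cv2.minAreaRect((p*1000).astype(np.float32)); return np.round(c,1),np.round(s,1),round(a,1)
E
python3 - <<'E'
from h import *
for n in("top","scene"):
    col,W=cloud(n); np.save(f"{n}.npy",W); cv2.imwrite(f"{n}c.png",col)
    if n=="top":
        for nm,(u,v) in dict(scr=(343,122),sq=(347,203),purp=(438,290),c1=(213,167),c2=(242,187),tq=(302,186),tc=(320,62),bTL=(191,112),bTR=(276,117),bBL=(183,215),bBR=(269,221),tBL=(180,259),tBR=(265,263),trayfl=(225,240),tbl=(400,200)).items(): print(nm,W[v,u].round(4))
    else:
        for nm,(u,v) in dict(scr=(238,228),c1=(374,297),c2=(363,262),board=(340,310),tray=(405,235),tbl=(280,350)).items(): print(nm,W[v,u].round(4))
W1=np.load("top.npy");W2=np.load("scene.npy")
for n,W in(("top",W1),("scene",W2)):
    ref=W1[122,343]
    m=(np.hypot(W[...,0]-ref[0],W[...,1]-ref[1])<0.085)
    for lo,hi in((.08,.105),(.022,.036),(.015,.105)):
        q=W[m&(W[...,2]>lo)&(W[...,2]<hi)]
        if len(q)>5: print(n,lo,len(q),rect(q[:,:2]),q[:,2].min(),np.median(q[:,2]),q[:,2].max())
E
python3 - <<'E'
import cv2
im=cv2.imread("topc.png")[...,::-1]
a=cv2.resize(im[85:275,165:395],None,fx=3,fy=3,interpolation=cv2.INTER_CUBIC); cv2.imwrite("pics/crop1.png",a)
E
```

```text
scr [ 0.6224 -0.2096  0.0939]
sq [ 0.4602 -0.2182  0.1003]
purp [ 0.2921 -0.3982  0.0939]
c1 [0.5354 0.0577 0.0389]
c2 [ 0.4939 -0.0042  0.0431]
tq [ 0.5007 -0.1282  0.0056]
tc [ 0.7724 -0.1641  0.0075]
bTL [0.6597 0.1153 0.001 ]
bTR [ 0.6443 -0.0717  0.0323]
bBL [0.4347 0.1191 0.0321]
bBR [ 0.4247 -0.0586  0.0057]
tBL [ 0.3414  0.1309 -0.001 ]
tBR [ 0.3365 -0.0531  0.0244]
trayfl [0.383  0.0351 0.002 ]
tbl [ 0.4734 -0.3405 -0.0013]
scr [ 0.6334 -0.2002  0.0848]
c1 [0.5367 0.0608 0.04  ]
c2 [4.985e-01 4.000e-04 4.220e-02]
board [0.5967 0.0334 0.0355]
tray [0.3677 0.0086 0.0033]
tbl [7.126e-01 1.100e-03 5.000e-04]
top 0.08 400 (array([ 628.1, -212.1]), array([22.9, 69.6]), 29.4) 0.0801344064880478 0.09337798651810662 0.09910298383198056
top 0.022 482 (array([ 627.9, -212.7]), array([ 28.8, 140.7]), 28.9) 0.022060152537904713 0.028974070095978514 0.03523423559202012
top 0.015 1030 (array([ 627.9, -212.7]), array([ 28.8, 140.7]), 28.9) 0.015126027415434224 0.03812465772120367 0.09910298383198056
scene 0.08 468 (array([ 629.1, -211.4]), array([22.7, 69.1]), 29.2) 0.0800249653519781 0.09329796547277303 0.0964158704551132
scene 0.022 604 (array([ 629.6, -212.1]), array([ 30. , 140.4]), 29.4) 0.022074682145253637 0.02884204364056251 0.03589948162848672
scene 0.015 1614 (array([ 629.6, -212.1]), array([ 30. , 140.4]), 29.4) 0.015287672151489136 0.046378844290031807 0.0964158704551132
```

View pics/crop1.png

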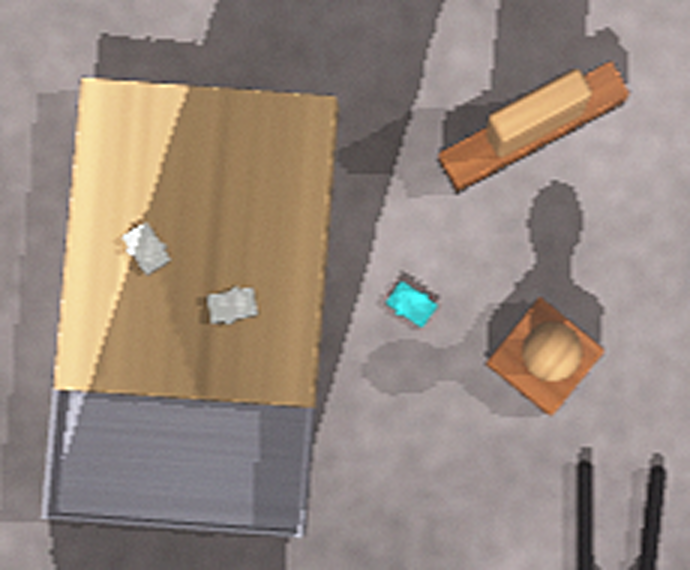

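The crop confirms the choice: a long-footed wooden bar with a flat grip, about 140x29 mm, whose top is at z≈94 mm in both views. Next I measure the board and chips.

```bash
python3 - <<'E'
from h import *
for n in("top","scene"):
    W=np.load(n+".npy");x,y,z=W[...,0],W[...,1],W[...,2]
    m=(x>.30)&(x<.69)&(y>-.11)&(y<.16)
    b=m&(z>.0325)&(z<.0385); b=cv2.morphologyEx(b.astype(np.uint8),cv2.MORPH_OPEN,np.ones((5,5)))>0
    b=b&(x>.42)
    print(n,"board",rect(W[b][:,:2]),np.median(W[b][:,2]),len(W[b]))
    f=W[b]; A=np.c_[f[:,:2],np.ones(len(f))]; print(" plane",np.linalg.lstsq(A,f[:,2],rcond=None)[0].round(4))
    t=m&(z>.015)&(z<.05); print(n,"all",rect(W[t][:,:2]))
    col=cv2.imread(n+"c.png").astype(int); 
    sat=col.max(-1)-col.min(-1)
    c=m&(z>.033)&(z<.048)&(x>.43)&(sat<35)&(x<.63)
    k,l,s,ce=cv2.connectedComponentsWithStats(c.astype(np.uint8))
    for i in range(1,k):
        if s[i,4]>25: print(" chip",s[i].tolist(),rect(W[l==i][:,:2]),np.median(W[l==i][:,2]).round(4),W[l==i].min(0).round(3),W[l==i].max(0).round(3))
E
```

```text
top board (array([500.2,   1.5]), array([31.3, 64.3]), 70.7) 0.03450531187462267 75
 plane [-0.0153 -0.0126  0.0422]
top all (array([496.2,  27.2]), array([181. , 310.9]), 86.5)
 chip [206, 159, 16, 18, 157] (array([534.6,  56.9]), array([32. , 22.2]), 37.5) 0.0408 [0.517 0.041 0.034] [0.553 0.072 0.047]
 chip [234, 180, 17, 13, 164] (array([496.1,  -3.4]), array([23.4, 32.7]), 14.2) 0.0409 [ 0.483 -0.02   0.033] [0.509 0.013 0.047]
scene board (array([541.9,  24.3]), array([179.8, 220.2]), 86.4) 0.03432129523473364 5082
 plane [0.0006 0.0003 0.0341]
scene all (array([496.5,  27.1]), array([180.7, 312.2]), 86.5)
 chip [353, 253, 20, 18, 212] (array([494.5,  -3.4]), array([28.8, 36.8]), 18.4) 0.0403 [ 0.48  -0.022  0.033] [0.51  0.015 0.044]
 chip [367, 286, 14, 20, 229] (array([533.6,  57.2]), array([37.9, 24.7]), 36.8) 0.0409 [0.514 0.039 0.033] [0.554 0.074 0.044]
```

```bash
cat > go.py <<'E'
# go.py x y z yaw_y(deg) : delta in tool axes (rad, cm)
import sys; from h import *
def delta(x,y,z,yaw):
    s=readout.get_state(); R0=R.from_quat(s["ee_rot"]); a=np.radians(yaw)
    Y=np.array([np.cos(a),np.sin(a),0]);Z=np.array([0,0,-1.]);X=np.cross(Y,Z)
    R1=R.from_matrix(np.c_[X,Y,Z]); 
    rv=(R0.inv()*R1).as_rotvec(); sh=R0.inv().apply(np.array([x,y,z])-s["tool_pos"])*100
    print("t",round(s["time"],2),"pos",s["tool_pos"].round(4),"F",s["ft_force"].round(1),"gap",round(s["finger_gap"],4),"q",s["joints"].round(2))
    print("turn",rv.round(4),"shift",sh.round(2))
if __name__=="__main__": delta(*map(float,sys.argv[1:]))
E
python3 go.py .629 -.2121 .2 29.2
```

```text
t 0.25 pos [ 0.242  -0.4937  0.2021] F [0.2 1.3 0.2] gap 0.0856 q [-1.27  0.26  0.02  1.33 -0.    1.42]
turn [-4.0000e-04 -6.0000e-04 -1.6246e+00] shift [47.14 -8.25  0.22]
```

>>> {"op": "play_rows", "data": {
  "moves": [
    [0,0,-0.1,3,-0.5,0,8.5],
    [0,0,-0.22,6.5,-1.2,0,8.5],
    [0,0,-0.34,10,-1.8,0,8.5],
    [0,0,-0.46,13.5,-2.4,0,8.5],
    [0,0,-0.58,17,-3,0,8.5]
  ],
  "newtons": 60
}}

```text
time: 0.67
tool_pos: [0.3825, -0.3908, 0.2021]
ee_rot: [0.868, 0.497, 0.0, -0.0]
ft_force: [0.5, -0.1, -0.1]
finger_gap: 0.085
```

```bash
python3 go.py .629 -.2121 .2 29.2
```

```text
t 0.67 pos [ 0.3825 -0.3908  0.2021] F [ 0.5 -0.1 -0.1] gap 0.085 q [-0.95  0.25  0.01  1.33  0.    1.15]
turn [-2.0000e-04 -6.0000e-04 -1.0393e+00] shift [27.88 12.24  0.22]
```

>>> {"op": "play_rows", "data": {
  "moves": [
    [0,0,-0.12,3.2,1.4,0,8.5],
    [0,0,-0.24,6.4,2.8,0,8.5],
    [0,0,-0.36,9.6,4.2,0,8.5],
    [0,0,-0.48,12.8,5.6,0.1,8.5],
    [0,0,-0.6,16,7,0.1,8.5]
  ]
}}

```text
time: 1.08
tool_pos: [0.5249, -0.2868, 0.201]
ee_rot: [0.68, 0.734, 0.0, -0.0]
ft_force: [1.1, -1.7, 0.8]
finger_gap: 0.0848
```

```bash
python3 go.py .629 -.2121 .16 29.2
```

```text
t 1.08 pos [ 0.5249 -0.2868  0.201 ] F [ 1.1 -1.7  0.8] gap 0.0848 q [-0.64  0.34  0.14  1.37  0.    0.85]
turn [-1.000e-04 -7.000e-04 -4.333e-01] shift [ 6.65 10.95  4.1 ]
```

>>> {"op": "play_rows", "data": {
  "moves": [
    [0,0,-0.11,2,3.2,0.5,8.5],
    [0,0,-0.22,4,6.5,1.5,8.5],
    [0,0,-0.33,6,9.8,2.8,8.5],
    [0,0,-0.433,6.65,10.95,4.0,8.5],
    [0,0,-0.433,6.65,10.95,4.1,8.5]
  ]
}}

```text
time: 1.5
tool_pos: [0.6305, -0.2091, 0.1566]
ee_rot: [0.502, 0.865, 0.0, -0.002]
ft_force: [-0.3, 0.0, -0.3]
finger_gap: 0.0847
```

```bash
python3 - <<'E'
from h import *
col,W=cloud("wrist"); cv2.imwrite("pics/w1.png",col[...,::-1])
for lo,hi in((.085,.105),(.022,.036)):
    m=(np.hypot(W[...,0]-.629,W[...,1]+.212)<.085)&(W[...,2]>lo)&(W[...,2]<hi)
    k,l,s,_=cv2.connectedComponentsWithStats(m.astype(np.uint8))
    for i in range(1,k):
        if s[i,4]>200:print(lo,s[i].tolist(),rect(W[l==i][:,:2]),np.median(W[l==i][:,2]))
E
python3 go.py .629 -.2121 .05 29.2
```

```text
0.085 [304, 159, 28, 83, 2183] (array([ 627.6, -211.5]), array([22.1, 69.4]), 29.1) 0.09486758129406861
0.022 [305, 114, 29, 53, 1132] (array([ 606.5, -172.7]), array([27.4, 50.4]), 28.9) 0.030241362110269038
t 1.55 pos [ 0.6293 -0.2104  0.1577] F [-0.1  0.1 -0.2] gap 0.0851 q [-0.45  0.47  0.23  1.34  0.    0.61]
turn [-0.0021 -0.0036  0.002 ] shift [-0.17 -0.09 10.77]
```

View pics/w1.png

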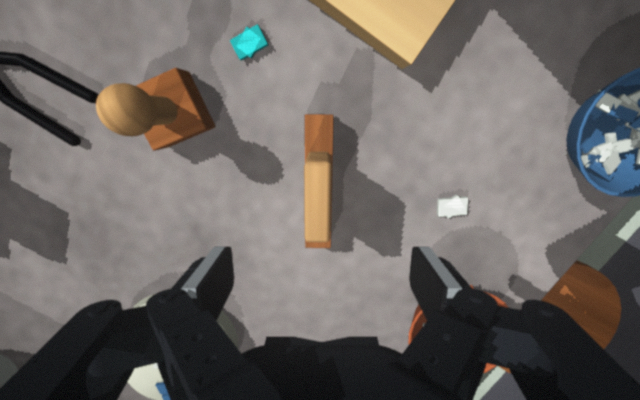

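The wrist view shows the scraper grip at (318,205), centred between the fingers and lined up with them. All three views agree that its centre is at (0.6283,-0.212) with a yaw of 29.1°, and the grip top is at 95 mm. Descending.

>>> {"op": "play_rows", "data": {
  "moves": [
    [-0.002,-0.003,0,-0.2,-0.15,3,8.5],
    [-0.002,-0.003,0,-0.2,-0.15,6,8.5],
    [-0.002,-0.003,0,-0.2,-0.15,9,8.5],
    [-0.002,-0.003,0,-0.2,-0.15,10.7,8.5],
    [-0.002,-0.003,0,-0.2,-0.15,10.7,8.5]
  ]
}}

```text
time: 1.97
tool_pos: [0.6258, -0.2129, 0.0475]
ee_rot: [0.507, 0.862, -0.0, -0.003]
ft_force: [0.0, 0.0, 0.2]
finger_gap: 0.085
```

```bash
python3 go.py .6283 -.212 .05 29.1
```

```text
t 1.97 pos [ 0.6258 -0.2129  0.0475] F [0.  0.  0.2] gap 0.085 q [-0.45  0.52  0.04  1.09  0.    0.61]
turn [-0.0036 -0.0053 -0.0002] shift [-0.04  0.26 -0.25]
```

>>> {"op": "play_rows", "data": {
  "moves": [
    [-0.003,-0.005,0,0,0.25,-0.2,8.5],
    [-0.003,-0.005,0,0,0.25,-0.2,8.5],
    [-0.003,-0.005,0,0,0.25,-0.2,8.5]
  ]
}}

```text
time: 2.22
tool_pos: [0.6287, -0.2125, 0.0516]
ee_rot: [0.507, 0.862, -0.0, 0.001]
ft_force: [0.2, 0.2, 0.7]
finger_gap: 0.085
```

```bash
python3 go.py .6283 -.212 .05 29.1
```

```text
t 2.22 pos [ 0.6287 -0.2125  0.0516] F [0.2 0.2 0.7] gap 0.085 q [-0.45  0.52  0.04  1.09 -0.    0.61]
turn [ 0.0011  0.0022 -0.0014] shift [ 0.06 -0.01  0.16]
```

Lined up. Closing the gripper.

>>> {"op": "play_rows", "data": {
  "moves": [
    [0.001,0.002,0,0.05,0,0.1,1],
    [0.001,0.002,0,0.05,0,0.1,1],
    [0.001,0.002,0,0.05,0,0.1,1],
    [0.001,0.002,0,0.05,0,0.1,1],
    [0.001,0.002,0,0.05,0,0.1,1]
  ],
  "newtons": 80
}}

```text
time: 2.63
tool_pos: [0.6285, -0.212, 0.0508]
ee_rot: [0.507, 0.862, -0.0, 0.0]
ft_force: [-0.6, 0.4, 0.5]
finger_gap: 0.0249
```

>>> {"op": "play_rows", "data": {
  "moves": [
    [0,0,0,0,0,0,1],
    [0,0,0,0,0,0,1],
    [0,0,0,0,0,0,1],
    [0,0,0,0,0,0,1],
    [0,0,0,0,0,0,1]
  ]
}}

```text
time: 3.05
tool_pos: [0.6286, -0.2121, 0.051]
ee_rot: [0.507, 0.862, -0.0, 0.0]
ft_force: [-1.0, -0.3, 4.9]
finger_gap: 0.0195
```

```bash
python3 go.py .6283 -.212 .05 29.1
```

```text
t 3.05 pos [ 0.6286 -0.2121  0.051 ] F [-1.  -0.3  4.9] gap 0.0195 q [-0.45  0.52  0.04  1.09 -0.    0.61]
turn [ 0.0004  0.0007 -0.0014] shift [ 0.02 -0.02  0.1 ]
```

Gripped. Lifting 9 cm.

>>> {"op": "play_rows", "data": {
  "moves": [
    [0,0,0,0,0,-1,1],
    [0,0,0,0,0,-3,1],
    [0,0,0,0,0,-6,1],
    [0,0,0,0,0,-9,1],
    [0,0,0,0,0,-9,1]
  ]
}}

```text
time: 3.47
tool_pos: [0.6305, -0.2129, 0.1474]
ee_rot: [0.507, 0.862, 0.0, 0.004]
ft_force: [-0.2, -0.0, -1.9]
finger_gap: 0.0198
```

```bash
python3 - <<'E'
from h import *
s=readout.get_state()["tool_pos"]
for n in("wrist","scene","top"):
    col,W=cloud(n); 
    if n!="top": cv2.imwrite(f"pics/{n}2.png",col[...,::-1])
    m=(np.hypot(W[...,0]-s[0],W[...,1]-s[1])<.09)&(W[...,2]>.075)&(W[...,2]<.125)
    q=W[m]; print(n,s.round(4),len(q),rect(q[:,:2]))
    for lo,hi in((.100,.125),):
        k=q[(q[:,2]>lo)&(q[:,2]<hi)]; A=np.c_[k[:,:2]-s[:2],np.ones(len(k))]
        if len(k)>20: print(np.linalg.lstsq(A,k[:,2],rcond=None)[0].round(4),np.median(k[:,2]))
E
python3 go.py .5916 .0212 .141 -3.6
```

```text
wrist [ 0.6305 -0.2129  0.1474] 74 (array([ 606.8, -170.8]), array([28.1, 42.7]), 29.1)
[-0.     -0.0015  0.1249] 0.12483305766209815
scene [ 0.6305 -0.2129  0.1474] 1183 (array([ 631., -213.]), array([ 31.1, 140.9]), 29.2)
[-0.3288 -0.1995  0.1199] 0.12094755649237085
top [ 0.6305 -0.2129  0.1474] 0 (array([0., 0.]), array([0., 0.]), 0.0)
t 3.62 pos [ 0.6283 -0.2119  0.1408] F [ 0.1  0.2 -2.8] gap 0.0197 q [-0.45  0.47  0.19  1.29 -0.    0.61]
turn [2.000e-04 2.000e-04 5.694e-01] shift [22.16  8.1  -0.03]
```

View pics/scene2.png

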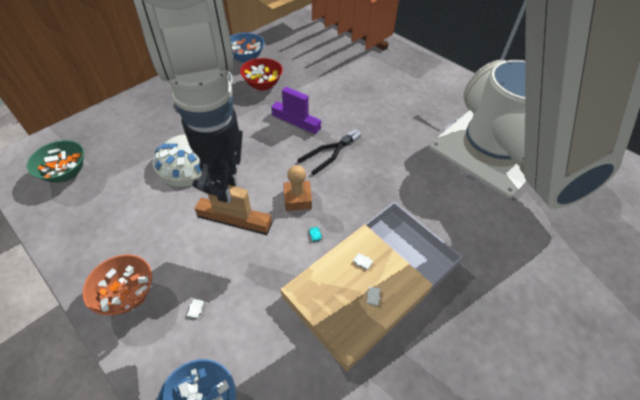

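The scene view shows the scraper held upright and level, clear of the table, with its foot at about (233,215). Moving it over the back of the board, behind both chips.

>>> {"op": "play_rows", "data": {
  "moves": [
    [0,0,0.08,3,1.1,0,1],
    [0,0,0.17,6.5,2.4,0,1],
    [0,0,0.26,10,3.7,0,1],
    [0,0,0.35,13.5,5,0,1],
    [0,0,0.44,17,6.2,0,1]
  ]
}}

```text
time: 4.03
tool_pos: [0.5986, -0.0315, 0.1388]
ee_rot: [0.685, 0.729, -0.001, -0.001]
ft_force: [1.1, 0.6, -2.3]
finger_gap: 0.0199
```

```bash
python3 go.py .5916 .0212 .141 -3.6
```

```text
t 4.03 pos [ 0.5986 -0.0315  0.1388] F [ 1.1  0.6 -2.3] gap 0.0199 q [-0.19  0.37  0.02  1.22  0.    1.32]
turn [-0.0029 -0.0006  0.1245] shift [ 5.3  -0.37 -0.21]
```

>>> {"op": "play_rows", "data": {
  "moves": [
    [-0.001,0,0.06,2,-0.1,0,1],
    [-0.002,0,0.1,4,-0.3,0,1],
    [-0.003,0,0.1245,5.3,-0.37,0,1],
    [-0.003,0,0.1245,5.3,-0.37,0,1],
    [-0.003,0,0.1245,5.3,-0.37,0,1]
  ]
}}

```text
time: 4.45
tool_pos: [0.5908, 0.0219, 0.1376]
ee_rot: [0.728, 0.685, -0.001, -0.001]
ft_force: [0.5, -0.3, -2.3]
finger_gap: 0.0198
```

```bash
python3 go.py .5916 .0212 .091 -3.6;python3 - <<'E'
from h import *
for n in("wrist","scene","top"):
    col,W=cloud(n); cv2.imwrite(f"pics/{n}3.png",col[...,::-1])
E
```

```text
t 4.45 pos [0.5908 0.0219 0.1376] F [ 0.5 -0.3 -2.3] gap 0.0198 q [-0.11  0.35 -0.01  1.21  0.    1.53]
turn [-0.0024 -0.0005  0.002 ] shift [-0.06  0.09  4.66]
```

View pics/wrist3.png

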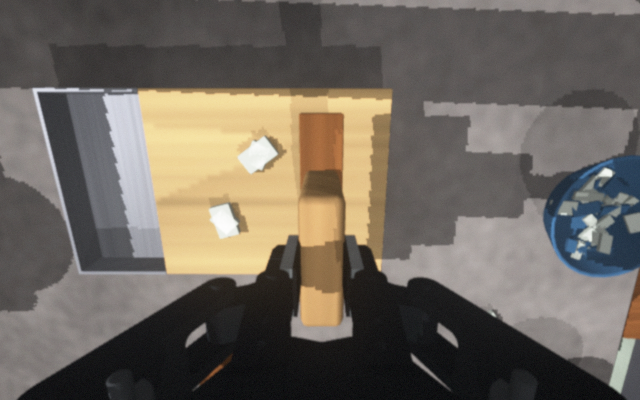

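View pics/scene3.png

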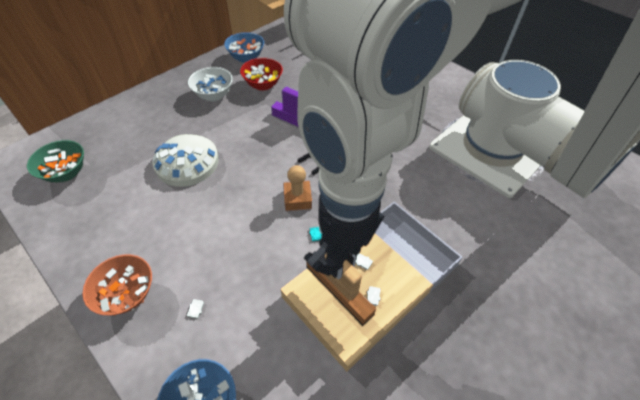

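In the wrist view the foot (left edge at column 300) sits behind both chips, which are at (258,155) and (224,220), and runs parallel to the board edge. Lowering.

>>> {"op": "play_rows", "data": {
  "moves": [
    [-0.002,0,0.002,0,0.1,1.5,1],
    [-0.002,0,0.002,0,0.1,3,1],
    [-0.002,0,0.002,0,0.1,4.2,1],
    [-0.002,0,0.002,0,0.1,4.6,1],
    [-0.002,0,0.002,0,0.1,4.6,1]
  ]
}}

```text
time: 5.02
tool_pos: [0.5918, 0.0197, 0.0909]
ee_rot: [0.73, 0.683, -0.0, -0.001]
ft_force: [0.7, -0.1, -2.4]
finger_gap: 0.02
```

>>> {"op": "play_rows", "data": {
  "moves": [
    [0,0,0,0,0,0,1],
    [0,0,0,0,0,0,1]
  ]
}}

```text
time: 5.18
tool_pos: [0.5922, 0.0192, 0.0915]
ee_rot: [0.73, 0.683, -0.0, -0.0]
ft_force: [0.0, -0.3, -2.4]
finger_gap: 0.0199
```

```bash
python3 go.py .5916 .0212 .087 -3.6
```

```text
t 5.18 pos [0.5922 0.0192 0.0915] F [ 0.  -0.3 -2.4] gap 0.0199 q [-0.11  0.38 -0.09  1.1   0.    1.53]
turn [-0.0009 -0.0004 -0.0038] shift [ 0.2  -0.07  0.45]
```

>>> {"op": "play_rows", "data": {
  "moves": [
    [-0.001,0,-0.004,0.1,0,0.2,1],
    [-0.001,0,-0.004,0.2,0,0.35,1],
    [-0.001,0,-0.004,0.2,0,0.45,1],
    [-0.001,0,-0.004,0.2,0,0.45,1]
  ]
}}

```text
time: 5.52
tool_pos: [0.5922, 0.0213, 0.0869]
ee_rot: [0.729, 0.685, 0.0, -0.0]
ft_force: [0.7, 0.0, -2.5]
finger_gap: 0.02
```

```bash
python3 go.py .4299 .0314 .087 -3.6
```

```text
t 5.52 pos [0.5922 0.0213 0.0869] F [ 0.7  0.  -2.5] gap 0.02 q [-0.11  0.38 -0.09  1.09  0.    1.53]
turn [ 0.     -0.0004  0.0005] shift [-1.000e-02 -1.626e+01 -1.000e-02]
```

The sole is about 1 mm above the board with no contact force. Starting the wipe, slowly.

>>> {"op": "play_rows", "data": {
  "moves": [
    [0,0,0,0,-0.6,0,1],
    [0,0,0,0,-1.4,0,1],
    [0,0,0,0,-2.2,0,1],
    [0,0,0,0,-3.0,0,1],
    [0,0,0,0,-3.8,0,1]
  ]
}}

```text
time: 5.93
tool_pos: [0.5532, 0.0238, 0.0871]
ee_rot: [0.729, 0.685, 0.0, -0.0]
ft_force: [-0.2, -0.1, -2.2]
finger_gap: 0.0204
```

```bash
python3 go.py .4299 .0314 .087 -3.6
```

```text
t 5.93 pos [0.5532 0.0238 0.0871] F [-0.2 -0.1 -2.2] gap 0.0204 q [-0.11  0.32 -0.19  1.06  0.    1.52]
turn [ 0.0001 -0.0004  0.0005] shift [-1.000e-02 -1.235e+01  1.000e-02]
```

>>> {"op": "play_rows", "data": {
  "moves": [
    [0,0,0,0,-0.8,0,1],
    [0,0,0,0,-1.6,0,1],
    [0,0,0,0,-2.4,0,1],
    [0,0,0,0,-3.2,0,1],
    [0,0,0,0,-4.0,0,1]
  ]
}}

```text
time: 6.35
tool_pos: [0.5125, 0.0263, 0.0872]
ee_rot: [0.729, 0.685, 0.0, 0.0]
ft_force: [0.7, -0.5, -1.7]
finger_gap: 0.0203
```

```bash
python3 go.py .4299 .0314 .087 -3.6;python3 - <<'E'
from h import *
col,W=cloud("wrist"); cv2.imwrite(f"pics/wrist4.png",col[...,::-1])
E
```

```text
t 6.35 pos [0.5125 0.0263 0.0872] F [ 0.7 -0.5 -1.7] gap 0.0203 q [-0.11  0.26 -0.28  1.03  0.    1.52]
turn [ 0.0004 -0.0004  0.0005] shift [-0.01 -8.28  0.02]
```

View pics/wrist4.png

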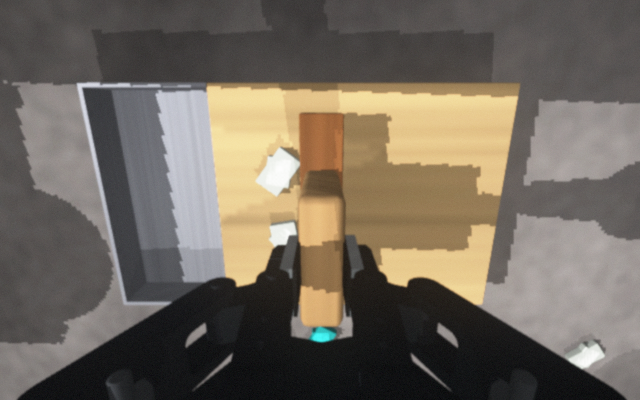

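Both chips are now against the foot's front face, at (278,172) and (285,232). Continuing.

>>> {"op": "play_rows", "data": {
  "moves": [
    [0,0,0,0,-0.8,0,1],
    [0,0,0,0,-1.6,0,1],
    [0,0,0,0,-2.4,0,1],
    [0,0,0,0,-3.2,0,1],
    [0,0,0,0,-4.0,0,1]
  ]
}}

```text
time: 6.82
tool_pos: [0.4702, 0.0291, 0.0871]
ee_rot: [0.729, 0.685, -0.0, -0.001]
ft_force: [0.2, 0.0, -2.0]
finger_gap: 0.0196
```

>>> {"op": "play_rows", "data": {
  "moves": [
    [0,0,0,0,-0.8,0,1],
    [0,0,0,0,-1.6,0,1],
    [0,0,0,0,-2.4,0,1],
    [0,0,0,0,-3.2,0,1],
    [0,0,0,0,-4.0,0,1]
  ]
}}

```text
time: 7.23
tool_pos: [0.4294, 0.0316, 0.0872]
ee_rot: [0.729, 0.685, -0.0, -0.001]
ft_force: [1.0, 0.3, -2.0]
finger_gap: 0.02
```

```bash
python3 go.py .4299 .0314 .087 -3.6;python3 - <<'E'
from h import *
col,W=cloud("wrist"); cv2.imwrite(f"pics/wrist5.png",col[...,::-1])
E
```

```text
t 7.23 pos [0.4294 0.0316 0.0872] F [ 1.   0.3 -2. ] gap 0.02 q [-0.12  0.13 -0.46  0.99  0.    1.51]
turn [-0.0011 -0.0004  0.0007] shift [-0.02  0.05  0.02]
```

View pics/wrist5.png

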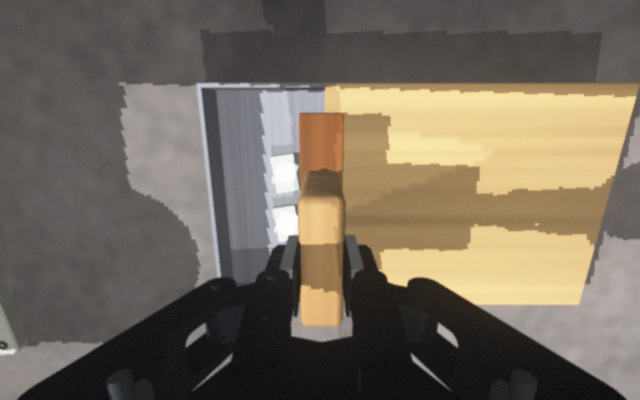

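The chips show in the tray at (285,172) and (284,222). I'll push 8 mm further so they're clear of the edge, let them settle, then lift and look.

>>> {"op": "play_rows", "data": {
  "moves": [
    [0,0,0,0,-0.4,0,1],
    [0,0,0,0,-0.8,0,1],
    [0,0,0,0,-0.8,0,1],
    [0,0,0,0,-0.8,0,1]
  ]
}}

```text
time: 7.62
tool_pos: [0.4199, 0.0324, 0.0872]
ee_rot: [0.729, 0.685, -0.001, -0.001]
ft_force: [-0.2, 0.4, -2.7]
finger_gap: 0.0202
```

>>> {"op": "play_rows", "data": {
  "moves": [
    [0,0,0,0,0,-0.8,1],
    [0,0,0,0,0,-2,1],
    [0,0,0,0,1,-4,1],
    [0,0,0,0,3,-6,1],
    [0,0,0,0,5,-7,1]
  ]
}}

```text
time: 8.03
tool_pos: [0.4715, 0.0291, 0.1601]
ee_rot: [0.729, 0.685, 0.001, 0.0]
ft_force: [0.4, -0.3, -2.2]
finger_gap: 0.02
```

```bash
python3 go.py .6283 -.212 .155 29.1;python3 - <<'E'
from h import *
for n in("wrist","scene"):
    col,W=cloud(n); cv2.imwrite(f"pics/{n}6.png",col[...,::-1])
    if n=="wrist":
        ex=np.array([-.998,.0628]);d=W[...,:2]-np.array([.5417,.0243]);X=d@ex;Y=d@np.array([-.0628,-.998])
        sat=np.ptp(col.astype(int),axis=-1)
        m=(X>60)|((X>.06)&(X<.195)&(abs(Y)<.085)&(W[...,2]>.0075)&(W[...,2]<.05)&(sat<40))
        k,l,s,_=cv2.connectedComponentsWithStats(m.astype(np.uint8))
        for i in range(1,k):
            if s[i,4]>60:print(s[i].tolist(),X[l==i].mean().round(4),Y[l==i].mean().round(4),W[l==i][:,2].min().round(4),W[l==i][:,2].max().round(4))
E
```

```text
t 8.03 pos [0.4715 0.0291 0.1601] F [ 0.4 -0.3 -2.2] gap 0.02 q [-0.12  0.14 -0.24  1.19  0.    1.52]
turn [ 1.200e-03  1.000e-04 -5.698e-01] shift [-23.1   17.14   0.53]
[241, 143, 25, 32, 586] 0.1439 -0.0212 0.0075 0.0136
[244, 184, 24, 30, 530] 0.144 0.0233 0.0076 0.0133
```

View pics/wrist6.png

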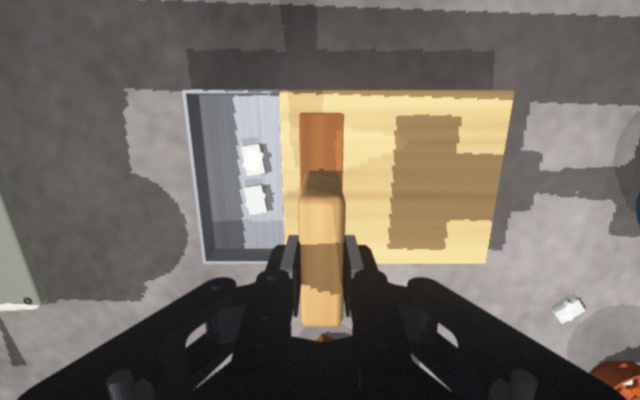

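View pics/scene6.png

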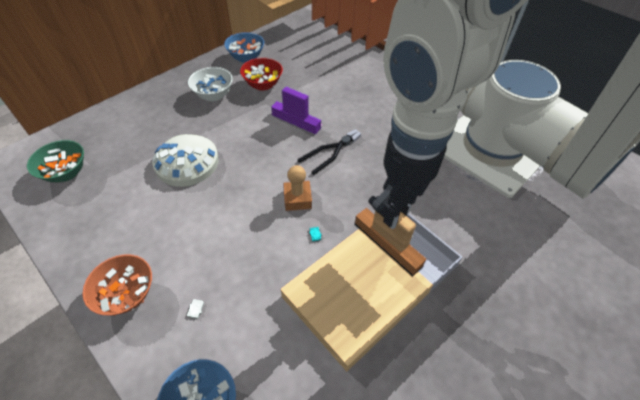

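Both chips lie flat in the tray, at (254,159) and (257,199), about 34 mm past the edge, with their tops at z≈13 mm. Returning the scraper.

>>> {"op": "play_rows", "data": {
  "moves": [
    [0,0,-0.05,-1.5,2,0,1],
    [0,0,-0.14,-4,4.8,0,1],
    [0,0,-0.23,-7,7.5,0,1],
    [0,0,-0.32,-10,10,0,1],
    [0,0,-0.41,-13,12,0,1]
  ]
}}

```text
time: 8.55
tool_pos: [0.5867, -0.1099, 0.1592]
ee_rot: [0.572, 0.82, 0.001, 0.001]
ft_force: [-0.0, 0.6, -2.6]
finger_gap: 0.0198
```

```bash
python3 go.py .6284 -.212 .12 29.1
```

```text
t 8.55 pos [ 0.5867 -0.1099  0.1592] F [-0.   0.6 -2.6] gap 0.0198 q [-0.33  0.35  0.05  1.26  0.    0.89]
turn [ 0.0023  0.0009 -0.1551] shift [-11.02   0.38   3.93]
```

>>> {"op": "play_rows", "data": {
  "moves": [
    [0,0,-0.05,-3,0.1,0.3,1],
    [0.001,0,-0.1,-6,0.2,1.2,1],
    [0.002,0,-0.15,-9,0.3,2.5,1],
    [0.002,0.001,-0.155,-11,0.4,3.7,1],
    [0.002,0.001,-0.155,-11,0.4,3.9,1]
  ]
}}

```text
time: 8.97
tool_pos: [0.6283, -0.2152, 0.1168]
ee_rot: [0.508, 0.861, -0.0, -0.002]
ft_force: [0.6, 0.5, -3.4]
finger_gap: 0.0201
```

```bash
python3 go.py .6284 -.212 .055 29.1
```

```text
t 8.97 pos [ 0.6283 -0.2152  0.1168] F [ 0.6  0.5 -3.4] gap 0.0201 q [-0.46  0.49  0.16  1.24 -0.    0.61]
turn [-0.0024 -0.0027 -0.0028] shift [0.26 0.18 6.18]
```

>>> {"op": "play_rows", "data": {
  "moves": [
    [-0.002,-0.003,-0.003,0.2,0.1,2,1],
    [-0.002,-0.003,-0.003,0.2,0.2,4,1],
    [-0.002,-0.003,-0.003,0.2,0.2,5.5,1],
    [-0.002,-0.003,-0.003,0.2,0.2,5.8,1],
    [-0.002,-0.003,-0.003,0.2,0.2,5.8,1]
  ]
}}

```text
time: 9.38
tool_pos: [0.628, -0.2116, 0.0579]
ee_rot: [0.507, 0.862, -0.0, -0.001]
ft_force: [0.0, 0.7, -2.2]
finger_gap: 0.02
```

```bash
python3 go.py .6284 -.212 .0512 29.1
```

```text
t 9.38 pos [ 0.628  -0.2116  0.0579] F [ 0.   0.7 -2.2] gap 0.02 q [-0.45  0.52  0.05  1.11 -0.    0.61]
turn [-0.0019 -0.0019  0.0004] shift [-0.06  0.01  0.67]
```

>>> {"op": "play_rows", "data": {
  "moves": [
    [-0.002,-0.002,0,0,0,0.2,1],
    [-0.002,-0.002,0,0,0,0.4,1],
    [-0.002,-0.002,0,-0.05,0,0.55,1],
    [-0.002,-0.002,0,-0.05,0,0.65,1],
    [-0.002,-0.002,0,-0.05,0,0.65,1]
  ]
}}

```text
time: 9.8
tool_pos: [0.6283, -0.212, 0.0517]
ee_rot: [0.507, 0.862, 0.0, 0.0]
ft_force: [0.2, -0.9, -1.4]
finger_gap: 0.0204
```

>>> {"op": "play_rows", "data": {
  "moves": [
    [0,0,0,0,0,0,1],
    [0,0,0,0,0,0,1]
  ]
}}

```text
time: 9.97
tool_pos: [0.6285, -0.2121, 0.052]
ee_rot: [0.507, 0.862, 0.0, 0.001]
ft_force: [-1.2, 0.4, -2.3]
finger_gap: 0.0199
```

```bash
python3 go.py .6284 -.212 .0512 29.1
```

```text
t 9.97 pos [ 0.6285 -0.2121  0.052 ] F [-1.2  0.4 -2.3] gap 0.0199 q [-0.45  0.52  0.04  1.09  0.    0.61]
turn [0.0006 0.0008 0.0003] shift [ 0.01 -0.    0.08]
```

Still hanging about 1 mm up. I'll lower until there's light contact.

>>> {"op": "play_rows", "data": {
  "moves": [
    [0,0.001,0,0,0,0.05,1],
    [0,0.001,0,0,0,0.1,1],
    [0,0.001,0,0,0,0.1,1],
    [0,0.001,0,0,0,0.1,1]
  ]
}}

```text
time: 10.3
tool_pos: [0.6285, -0.2122, 0.0511]
ee_rot: [0.507, 0.862, 0.0, 0.0]
ft_force: [-0.7, -1.0, -0.6]
finger_gap: 0.0202
```

>>> {"op": "play_rows", "data": {
  "moves": [
    [0,0,0,0,0,0.03,1],
    [0,0,0,0,0,0.03,1],
    [0,0,0,0,0,0.03,1]
  ]
}}

```text
time: 10.55
tool_pos: [0.6285, -0.2122, 0.0511]
ee_rot: [0.507, 0.862, 0.0, 0.0]
ft_force: [-1.7, 1.9, 1.8]
finger_gap: 0.0197
```

It's in contact, with the vertical force now positive. Opening.

>>> {"op": "play_rows", "data": {
  "moves": [
    [0,0,0,0,0,0,2.5],
    [0,0,0,0,0,0,4],
    [0,0,0,0,0,0,6],
    [0,0,0,0,0,0,8.5],
    [0,0,0,0,0,0,8.5]
  ]
}}

```text
time: 10.97
tool_pos: [0.6286, -0.2122, 0.051]
ee_rot: [0.507, 0.862, 0.0, 0.0]
ft_force: [-0.1, 0.2, 0.7]
finger_gap: 0.0722
```

>>> {"op": "play_rows", "data": {
  "moves": [
    [0,0,0,0,0,0,8.5],
    [0,0,0,0,0,0,8.5],
    [0,0,0,0,0,0,8.5],
    [0,0,0,0,0,0,8.5]
  ]
}}

```text
time: 11.3
tool_pos: [0.6286, -0.2122, 0.051]
ee_rot: [0.507, 0.862, 0.0, 0.0]
ft_force: [-0.4, -0.1, 0.7]
finger_gap: 0.0853
```

>>> {"op": "play_rows", "data": {
  "moves": [
    [0,0,0,0,0,-2,8.5],
    [0,0,0,0,0,-5,8.5],
    [0,0,0,0,0,-8,8.5],
    [0,0,0,0,0,-11,8.5],
    [0,0,0,0,0,-14,8.5]
  ]
}}

```text
time: 11.72
tool_pos: [0.6282, -0.2121, 0.1926]
ee_rot: [0.507, 0.862, 0.0, 0.0]
ft_force: [0.3, -0.4, 0.0]
finger_gap: 0.085
```

>>> {"op": "play_rows", "data": {
  "moves": [
    [0,0,0,0,0,0,8.5],
    [0,0,0,0,0,0,8.5],
    [0,0,0,0,0,0,8.5],
    [0,0,0,0,0,0,8.5]
  ]
}}

```text
time: 12.05
tool_pos: [0.6278, -0.2119, 0.1912]
ee_rot: [0.507, 0.862, 0.0, -0.001]
ft_force: [-0.0, -0.4, -0.9]
finger_gap: 0.0849
```

```bash
python3 - <<'E'
from h import *
for n in("wrist","scene","top"):
    col,W=cloud(n); cv2.imwrite(f"pics/{n}7.png",col[...,::-1])
    for lo,hi in((.08,.105),(.015,.105)):
        m=(np.hypot(W[...,0]-.628,W[...,1]+.212)<.085)&(W[...,2]>lo)&(W[...,2]<hi)
        q=W[m]
        if len(q)>20:print(n,lo,rect(q[:,:2]),np.median(q[:,2]))
E
python3 go.py .6284 -.212 .2 29.1
```

```text
wrist 0.08 (array([ 627.8, -211.5]), array([21.9, 69.2]), 28.9) 0.09492070307521364
wrist 0.015 (array([ 628.1, -211.5]), array([ 28.1, 139.3]), 29.2) 0.09347034094349312
scene 0.08 (array([ 629.1, -211.4]), array([23.5, 68.8]), 28.7) 0.09307614583311061
scene 0.015 (array([ 629.8, -212.1]), array([ 30.7, 141. ]), 29.3) 0.045549941196704455
t 12.2 pos [ 0.6279 -0.2119  0.1913] F [ 0.5 -0.4 -0.6] gap 0.0847 q [-0.45  0.46  0.3   1.41  0.    0.61]
turn [-0.0003 -0.0014  0.0003] shift [-0.03  0.04 -0.87]
```

View pics/scene7.png

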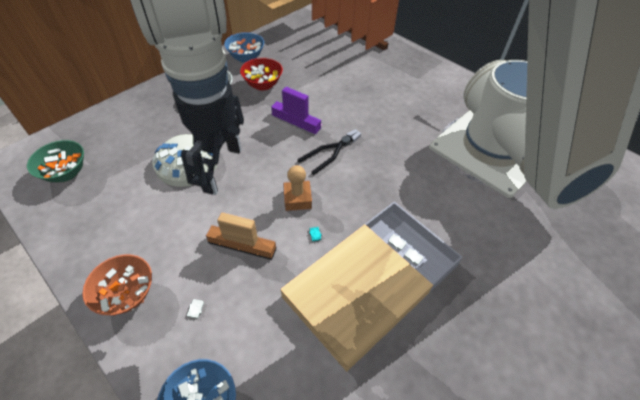

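View pics/top7.png

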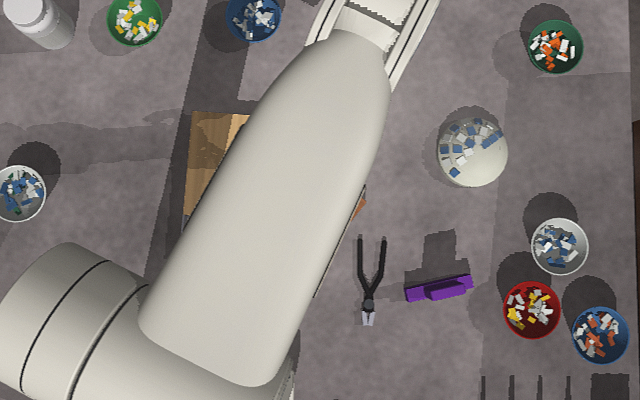

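The scene view shows the scraper standing upright at (240,235), within 1 mm of its starting pose. Both chips are in the tray at (397,241) and (414,258), the board is bare, and the bystanders haven't moved. Handing in.

```bash
python3 -c "
from rig import ticket; print(ticket.hand_in())"
```

```text
the job is handed in; nothing more can be done
None
```

I took the long-footed scraper by its grip and wiped both chips off the board into the tray in one straight pass. Then I stood the scraper back where it came from and handed in at about 12 s of the 54 s allowed. The chips were touched only by the scraper, whose sole I held about 1 mm above the board.

**Last checks:**
- **Scraper:** it stands upright within about 1 mm and 0.5° of its starting pose, measured by the scene and wrist cameras.
- **Chips:** both lie flat in the tray, about 34 mm past the board's edge, and nothing is left on the board.
- **Bystanders:** the ball tool, turquoise chip, table chip and purple block look unmoved in the scene camera's picture.
- **Forces:** the highest wrist force I read was about 5 N.

**Checks that failed or disagreed:** the arm hid the scraper and tray from the top camera at the end, so the final check rests on the other two views. The gripper read about 20 mm on the 22 mm grip, but nothing slipped.

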